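Index the inspection head over a connector box

ROBOT

A 6-joint arm with a two-finger parallel gripper is mounted at the origin on the work surface. World frame = base frame: x ahead of the robot, y to its left, z up, the work surface at z = 0. Lengths are in mm, angles in rad, forces in N, time in s.
With the tool pointing down it reaches from about 400 to 925 mm from the base axis. Payload 12.5 kg.
Tool frame: the origin (TCP) lies on the mounting face of the last link; the fingertips stand 190 mm ahead of it and the grasp point (between the pads) lies 171 mm ahead of it (env.grasp_offset is the distance from the TCP to the grasp point, in mm); z points along the fingers, y is the direction in which the jaws open and shut (so a half turn about z gives the same grasp; the last joint's range is limited). The gripper opens to 95 mm and grips with 3 to 60 N. Pads are 20 mm wide; open, the fingers measure 119 mm over their backs; the gripper's body (75 mm by 180 mm) begins 59 mm behind the grasp point.
Start: joints at [-1.343, 0.491, 1.559, -0, 1.092, -0.106], TCP at [204.792, -590.496, 404.761] pointing down, gripper open.
Joint ranges: [-3.1, 3.1], [-0.84, 2.19], [0.05, 2.79], [-1.13, 4.28], [0.06, 2.93], [-2.69, 2.69]. Speed limits (rad/s): [2.22, 2.22, 2.79, 3.14, 3.14, 3.14].

INTERFACE

Orientations are given as [roll, pitch, yaw] about the fixed x, y, z axes, in that order (R = Rz(yaw) Ry(pitch) Rx(roll)).
In Python, from cell import env, viewer gives the robot as it stands.
- The arm moves only by the tool play_rows, never from a script. Its argument "increments" is a list of rows, each an object of numbers: "dx", "dy", "dz": the shift along the tool's x, y, z in mm; "rx", "ry", "rz": the turn, a rotation vector about the tool's x, y, z in units of 6 degrees (1.0 is 6 degrees). A call has 1 to 8 rows; each row is the pose to reach, as a shift and turn from the pose measured when the call began, along the tool's axes at that moment; what a row does not reach only later rows make up. A row lasts 1/12 s, in which the tool goes at most 41.7 mm and 7.16 degrees, less where a joint would pass 70% of its speed; a pose out of reach is approached as far as the arm can. A call with a gripper value outside its range is refused whole. "fingers" is the opening, from 0 (shut) to 1 (fully open), set as the call begins (left out, the last holds). The fingers move at their own pace and stop on an object; the grip force is fixed at half the most. Time passes only in rows, so rows that repeat a pose let the fingers close. It gives the time, the measured TCP pose, the force and the opening at its end, in the units of the state.
- env.state(): the state, without advancing time (a new reading comes with each control period).
- viewer.read_camera(name): name is "side" or "top" or "wrist"; returns a dict with "image" (480x640x3 uint8, red, green, blue), "fx", "fy", "cx", "cy" (pixels), "rvec" (rotation vector, rad) and "tvec" (3), from world to camera coordinates, as OpenCV has them. Camera axes: x right, y down, z forward; pixel columns grow to the right and rows downward; lengths in mm; the calibration is good to about 2 mm. A picture is of the moment at which its call begins. There is no depth.
- env.job_done(): hands the job in, once; it reports no verdict.
The state is a dict: "t": time; "joints": joint angles; "qvel": joint speeds; "tau": joint torques, N m; "eef_pos": TCP position; "tcp_rot": TCP orientation; "ft_force": force on the tool from outside, world axes, zero at the start; "moment": the same for the moment, N m; "opening": opening from 0.0 (shut) to 1.0 (fully open).
Only numpy, scipy, OpenCV 4.12 (cv2) and the standard library are available. Lean on these libraries where they do the work, as an engineer would, in place of code of your own. Each camera call takes 0.05 s, during which the arm holds its last target.

TASK

First push the loose grey connector box along the table, without lifting it, fully home against the end stop of the empty nest. Then pull up the black spring-plunger knob on the swing arm, swing the arm from its middle hole to the hole that puts the round inspection head over that box, and let the plunger snap all the way in. Leave the other things on the table where they are.

Things in the scene. Friction and masses are not known exactly. Their poses are not given: they have to be found in the camera images.
- rig: fixed indexing rig: dark steel base 210 x 140 mm, aluminium index plate (top at z = 60 mm), pivot post. Origin on the table; the arm's vertical pivot stands at rig (+200, 0) mm. Three plate holes 15 mm wide on a 110 mm radius about the pivot, at 0 and +-0.35 rad from the rig's -x direction. Nests at rig (-11.4, +77) and (-11.4, -77) mm; which one is empty varies
- swing_arm (a joint): angle (rad, counter-clockwise from above) of the dark steel arm, a bar 30 mm wide, top at z = 77 mm. 0 = pointing along the rig's -x, plunger in the middle hole (start). +0.35: hole with the head over the nest at rig y = -77 mm; -0.35: over the nest at y = +77 mm. Stops at +-0.50. Light friction (0.12 N m): stays where left
- plunger (a joint): lift of the spring plunger, m: 0 = pin fully down in a hole, 0.012 = pin tip on the plate's top, 0.018 = fully pulled. The spring pushes down with 5 N at 0, 9 N at full pull. The arm is locked until the pin is pulled about 0.012. The pin is 12 mm thick with a round tip and finds its hole from about 4 mm off
- knob_grip (a point): point to grip the knob, on the plunger's axis at the knob's middle (z = 117 mm when down), 110 mm from the pivot; moves with the plunger. Black upright round knob, 31 mm wide at the waist, 36 mm at the top, from 24 mm below this point to 19 mm above it; turns freely about its own axis. A steel sleeve 28 mm wide ends 3 mm beneath the knob.
- head_center (a point): centre of the underside (z = 60 mm) of the round white inspection head at the arm's end, 48 mm wide, top at z = 90 mm, 225 mm from the pivot
- nest_home (a point): centre of the empty nest, on the table: where the box's origin must come. Axes as the rig's: the nest is open to -x, the box goes in towards +x. Fixed aluminium rails 20 mm high, inner width 87 mm, from x +1 to +61 mm, with flared ends to x -24 mm (about 107 mm apart inside at the mouth); end stop's face at x = +60.5 mm, 24 mm high
- box: loose grey metal connector box 120 (x) x 80 (y) x 44 mm high, round connector 34 mm wide on top (to z = 50 mm), 0.25 to 0.5 kg. Origin: centre of its underside. Starts 100 to 130 mm out (-x) from the empty nest, up to 15 mm to the side, up to 0.3 rad askew; +x end goes in first. Too wide to grip across: push it
- nest_taken: the other, occupied nest: the same rails holding a bolted-down finned aluminium block 44 mm high. Origin as in the empty nest. Fixed
- bracket: bystander: loose aluminium angle 60 x 40 x 50 mm, in front of the occupied nest. Origin centre of its underside
- tape_roll: bystander: black ring 84 mm wide, 22 mm high, beside the pivot. Origin centre of its underside
- driver: bystander: screwdriver 190 mm long lying beside the rig
- spanner: bystander: open-ended spanner 170 mm long lying to the robot's right
- cleaner: bystander: white bottle 56 mm wide, 150 mm high, to the robot's left. Origin centre of its underside
- hood: bystander: grey plug hood 75 x 50 x 16 mm lying to the robot's right
Mind the look-alikes: they are no part of the job. Leave any purple or yellow look-alike of the box alone.

How it is judged (in metres and radians):
On the way, in this order (a step that is already met when the one before it is completed fails the run):
1. the box is home in the empty nest while the arm is still in its middle hole (x of box in the frame of nest_home between -0.004 and 0.004 m and y of box in the frame of nest_home between -0.006 and 0.006 m and angle between the x axis of box and the x axis of nest_home, either way round below 0.07 rad and angle between box's own z axis and vertical below 0.05 rad and height (world z) of box below 0.005 m and value of joint swing_arm between -0.04 and 0.04 rad), for 0.2 s.
2. the plunger is pulled clear of the plate (x of box in the frame of nest_home between -0.004 and 0.004 m and y of box in the frame of nest_home between -0.006 and 0.006 m and angle between the x axis of box and the x axis of nest_home, either way round below 0.07 rad and angle between box's own z axis and vertical below 0.05 rad and height (world z) of box below 0.005 m and value of joint plunger above 0.01 m), for 0.1 s.
3. the head is over the box and the plunger has snapped in (x of box in the frame of nest_home between -0.004 and 0.004 m and y of box in the frame of nest_home between -0.006 and 0.006 m and angle between the x axis of box and the x axis of nest_home, either way round below 0.07 rad and angle between box's own z axis and vertical below 0.05 rad and height (world z) of box below 0.005 m and horizontal distance between head_center and nest_home below 0.012 m and value of joint plunger below 0.003 m), for 0.2 s.
At the end, for the whole second after the job is handed in: The box lies flat in the empty nest, within 4 mm of the end stop, 6 mm of its centre line and 0.07 rad of square; the head is within 12 mm of the nest's centre, seen from above; the plunger is within 3 mm of fully down; the box and arm are at rest (all of step 3 and linear speed of box below 0.01 m/s and velocity of joint swing_arm between -0.03 and 0.03 rad/s); the robot touches nothing.
It fails at once if the box is lifted off the table (by more than 15 mm) (height (world z) of box above 0.015 m).
It fails at once if another loose thing on the table is moved (by more than 30 mm) (distance of any of bracket, tape_roll, driver, spanner, cleaner, hood from where it was at the start of the episode above 0.03 m).
It also fails if it takes over 72 s, if anything falls off the work surface, if the arm or the gripper's body presses on something with over 40 N, if the wrist force passes 120 N, or if a joint passes its speed limit or range.

## Working session

There is one attempt and no reset: what is moved stays moved. The work goes in short steps, Python scripts to look and compute and a tool call to move; the robot and the scene stay as the last step left them, time stands still between calls to the robot, and variables do not carry over. Pictures are saved under pics/ and viewed, and the job is handed in when it is done.

Besides the shell and the picture viewer there is one more tool, called after "Call:" as a command line: name --argument value ..., lists and objects as JSON in quotes. play_rows: Moves the arm, as the interface text tells. Its arguments: {"type":"object","properties":{"increments":{"type":"array","items":{"type":"object","properties":{"dx":{"type":"number"},"dy":{"type":"number"},"dz":{"type":"number"},"rx":{"type":"number"},"ry":{"type":"number"},"rz":{"type":"number"}}}},"fingers":{"type":"number"}},"required":["increments"]}

```bash
ls; mkdir -p pics; python3 - <<'E'
from cell import env, viewer
import cv2
print(env.state())
for n in ["side","top","wrist"]:
    r=viewer.read_camera(n); cv2.imwrite(f"pics/{n}0.png",r["image"][:,:,::-1]); print(n,{k:v for k,v in r.items() if k!="image"})
E
```

```text
pics
{'t': 0.0, 'joints': array([-1.34261428e+00,  4.91555381e-01,  1.55945179e+00,  1.20519714e-05,
        1.09173481e+00, -1.05656336e-01]), 'qvel': array([ 2.77125875e-04, -1.29689295e-03, -8.42652216e-05, -2.33454827e-03,
        6.81767574e-04,  1.78506467e-04]), 'tau': array([ 9.54221764e-05, -6.12648082e+01, -2.58189958e+01,  6.93845353e-02,
        4.82056872e-02, -4.76894411e-05]), 'eef_pos': array([ 204.77548383, -590.46197158,  404.16342367]), 'tcp_rot': array([-3.14045086e+00, -1.31837085e-04,  3.33832748e-01]), 'ft_force': array([-0.14770162,  0.3929948 , -0.76455888]), 'moment': array([-0.04888013, -0.00339087,  0.03790465]), 'opening': 1.0033412978300997}
side {'fx': 468.7740711908907, 'fy': 468.7740711908907, 'cx': 316.49020746622506, 'cy': 236.92064996640363, 'rvec': array([ 2.06594366, -0.28216402,  0.19639274]), 'tvec': array([-490.48365978,  129.12794797, 1157.36237174])}
top {'fx': 438.28399460016726, 'fy': 438.28399460016726, 'cx': 316.75610840011336, 'cy': 239.71355356597206, 'rvec': array([ 2.18700628, -2.19513595,  0.09181914]), 'tvec': array([ -36.09095111,  518.65355384, 1222.30085826])}
wrist {'fx': 425.45477411743525, 'fy': 425.45477411743525, 'cx': 319.3984065248767, 'cy': 229.65018032396506, 'rvec': array([-2.37894048,  1.69122503,  0.22683428]), 'tvec': array([-624.19816358,  -30.34097442,  390.23208533])}
```

View pics/top0.png

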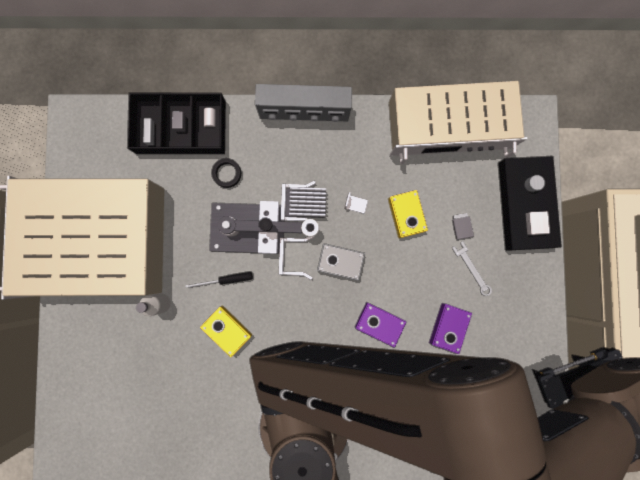

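View pics/side0.png

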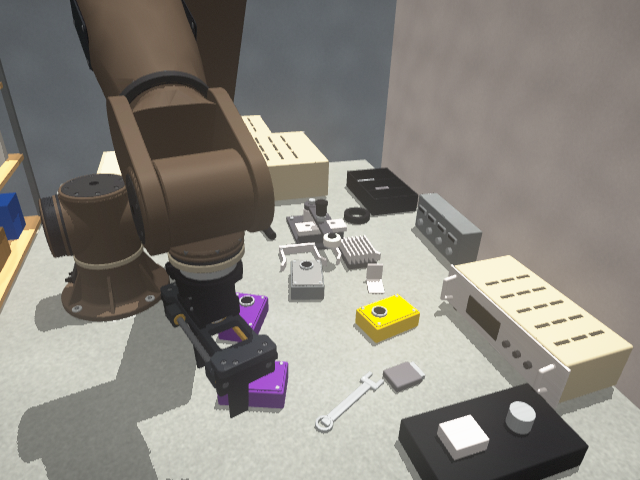

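View pics/wrist0.png

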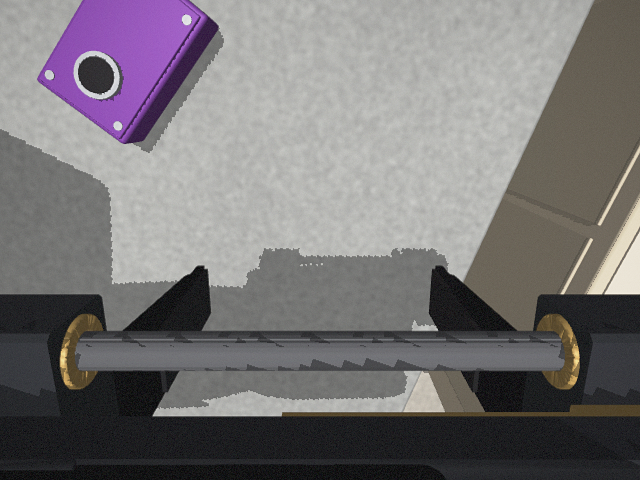

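```bash
cat > h.py <<'E'
import numpy as np, cv2
from cell import env, viewer
def cam(n):
    r=viewer.read_camera(n); K=np.array([[r["fx"],0,r["cx"]],[0,r["fy"],r["cy"]],[0,0,1.]])
    return r["image"][:,:,::-1].copy(),K,np.array(r["rvec"]),np.array(r["tvec"])
def back(c,px,z):
    _,K,rv,tv=c; R=cv2.Rodrigues(rv)[0]
    d=R.T@np.linalg.inv(K)@np.array([px[0],px[1],1.]); o=-R.T@tv
    return o+d*(z-o[2])/d[2]
def proj(c,P):
    return cv2.projectPoints(np.array(P,float).reshape(-1,3),c[2],c[3],c[1],None)[0].reshape(-1,2)
def crop(c,x0,y0,x1,y1,s,name):
    cv2.imwrite(name,cv2.resize(c[0][y0:y1,x0:x1],None,fx=s,fy=s,interpolation=cv2.INTER_CUBIC))
E
python3 - <<'E'
from h import *
c=cam("top"); crop(c,200,170,390,300,4,"pics/topz.png")
c=cam("side"); crop(c,260,180,420,310,5,"pics/sidez.png")
E
```

```text
(no output)
```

View pics/topz.png

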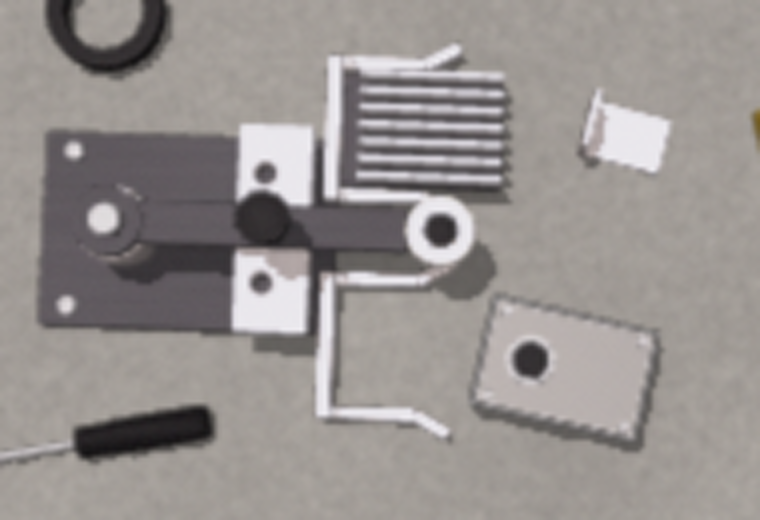

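View pics/sidez.png

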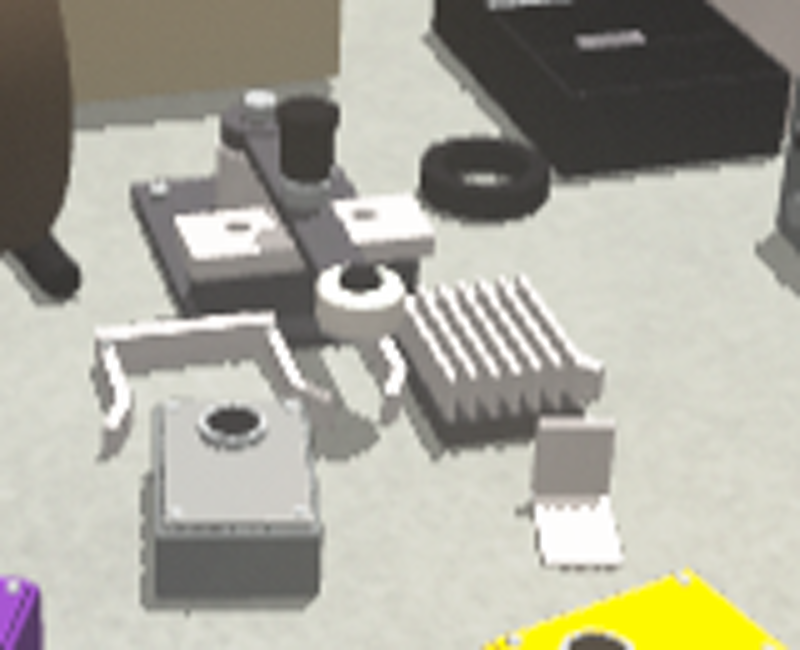

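```bash
cat > m.py <<'E'
from h import *
from scipy.optimize import least_squares
c=cam("top")
U=lambda u,v:np.array([200+u/4-.375,170+v/4-.375])
f=[((96.7,37.7,60),U(260,282)),((96.7,-37.7,60),U(264,173)),((90,0,136),U(262,218)),((-25,0,90),U(440,231)),
((49.1,77+43.5,22),U(331,409)),((49.1,77-43.5,22),U(334,287))]
def T(p,P):
    a=p[2];P=np.array(P,float);R=np.array([[np.cos(a),-np.sin(a)],[np.sin(a),np.cos(a)]])
    o=P.copy();o[...,:2]=P[...,:2]@R.T+p[:2];return o
P=np.array([x[0] for x in f]);Q=np.array([x[1] for x in f])
res=lambda p:(proj(c,T(p,P))-Q).ravel()
p0=[*(back(c,U(440,231),90)[:2]),np.pi/2]
s=least_squares(res,p0);rig=s.x;print("rig",rig);print(res(rig).reshape(-1,2).round(2))
nest=T(rig,[[-11.4,77,0]])[0];print("nest",nest,"pivot",T(rig,[[200,0,0]])[0],"knob",T(rig,[[90,0,117]])[0])
for uv in [(500,297),(658,335),(638,440),(478,402)]: print(back(c,U(*uv),44))
# box fit
B=np.array([[60,-40,44],[-60,-40,44],[-60,40,44],[60,40,44]]);QB=np.array([U(*uv) for uv in [(500,297),(657,335),(638,440),(478,402)]])
r2=lambda p:(proj(c,T(p,B))-QB).ravel()
s=least_squares(r2,[*(nest[:2]),np.pi/2+.2]);print("box",s.x,r2(s.x).round(2))
print("box in nest",T([0,0,-rig[2]],[[*(s.x[:2]-nest[:2]),0]])[0],s.x[2]-rig[2])
im=c[0].copy()
E
python3 m.py
```

```text
rig [547.52474948   6.50257882   1.53460958]
[[ 0.18  0.57]
 [ 0.29  0.43]
 [-0.25 -0.04]
 [ 0.11 -0.02]
 [-0.37 -0.28]
 [ 0.05 -0.68]]
nest [470.16272013  -2.10418691   0.        ] pivot [554.76051843 206.37164508   0.        ] knob [550.78084551  96.44365864 117.        ]
[505.07341248 -59.46567258  44.        ]
[ 478.32658152 -168.8198314    44.        ]
[ 405.93035099 -154.14551057   44.        ]
[432.53396194 -43.88570011  44.        ]
box [ 455.50590605 -106.41855239    1.34339614] [-0.9  -1.05  2.07 -0.95  0.63  1.06 -1.79  0.91]
box in nest [-104.77634074   10.87324549    0.        ] -0.19121344150978636
```

```bash
cat >> h.py <<'E'
from scipy.spatial.transform import Rotation as Ro
def goto(x,y,z,yaw):
    "target of GRASP-TIP TCP; z=TCP height; tool down"
    s=env.state(); R=Ro.from_euler('xyz',s["tcp_rot"]); Rt=Ro.from_euler('xyz',[np.pi,0,yaw])
    d=R.inv().apply(np.array([x,y,z])-s["eef_pos"]); w=(R.inv()*Rt).as_rotvec()
    print("t",round(s["t"],2),"pos",s["eef_pos"].round(1),"rot",s["tcp_rot"].round(4),"F",s["ft_force"].round(1),"row d",d.round(1),"r",(w/np.deg2rad(6)).round(2),"dist",np.linalg.norm(d).round(1),"deg",np.rad2deg(np.linalg.norm(w)).round(1))
E
python3 - <<'E'
from h import *
c=cam("wrist");R=cv2.Rodrigues(c[2])[0];o=-R.T@c[3];s=env.state();Rt=Ro.from_euler('xyz',s["tcp_rot"])
print("cam in tool",Rt.inv().apply(o-s["eef_pos"]),"cam z in tool",Rt.inv().apply(R[2]),"cam x",Rt.inv().apply(R[0]))
goto(480,-175,404,1.5346)
E
```

```text
cam in tool [72.99912775 -0.10194194 20.81875388] cam z in tool [-2.61105877e-01 -7.43104305e-04  9.65309882e-01] cam x [7.13861910e-04 9.99999282e-01 9.62900440e-04]
t 0.35 pos [ 204.8 -590.5  404.6] rot [-3.1414 -0.      0.3338] F [-0.1 -0.5 -0.1] row d [ 396.1 -302.4    0.7] r [ -0.    -0.   -11.47] dist 498.4 deg 68.8
```

Call:
play_rows --increments '[{"dx":40,"dy":-30,"rz":-1.1},{"dx":80,"dy":-60,"rz":-2.2},{"dx":120,"dy":-90,"rz":-3.3},{"dx":155,"dy":-118,"rz":-4.4},{"dx":190,"dy":-145,"rz":-5.5},{"dx":225,"dy":-172,"rz":-6.6},{"dx":260,"dy":-198,"rz":-7.7},{"dx":295,"dy":-225,"rz":-8.8}]'

```text
invalid input
```

```bash
python3 - <<'E'
from h import *
goto(480,-175,404,1.5346)
E
```

```text
t 0.35 pos [ 204.8 -590.5  404.6] rot [-3.1414 -0.      0.3338] F [-0.1 -0.5 -0.1] row d [ 396.1 -302.4    0.7] r [ -0.    -0.   -11.47] dist 498.4 deg 68.8
```

Call:
play_rows --increments '[{"dx":40,"dy":-30,"dz":0,"rx":0,"ry":0,"rz":-1.1},{"dx":80,"dy":-60,"dz":0,"rx":0,"ry":0,"rz":-2.2},{"dx":120,"dy":-90,"dz":0,"rx":0,"ry":0,"rz":-3.3},{"dx":155,"dy":-118,"dz":0,"rx":0,"ry":0,"rz":-4.4},{"dx":190,"dy":-145,"dz":0,"rx":0,"ry":0,"rz":-5.5},{"dx":225,"dy":-172,"dz":0,"rx":0,"ry":0,"rz":-6.6},{"dx":260,"dy":-198,"dz":0,"rx":0,"ry":0,"rz":-7.7},{"dx":295,"dy":-225,"dz":0,"rx":0,"ry":0,"rz":-8.8}]' --fingers 0.4

```text
t: 1.02
eef_pos: [389.6, -310.9, 404.9]
tcp_rot: [3.141, 0.0, 1.261]
ft_force: [1.5, -0.4, 0.1]
opening: 0.496
```

```bash
python3 - <<'E'
from h import *
goto(480,-175,404,1.5346)
E
```

```text
t 1.02 pos [ 389.6 -310.9  404.9] rot [3.1412e+00 1.0000e-04 1.2607e+00] F [ 1.5 -0.4  0.1] row d [157.   44.6   0.9] r [ 0.    0.   -2.62] dist 163.2 deg 15.7
```

Call:
play_rows --increments '[{"dx":40,"dy":11,"dz":0,"rx":0,"ry":0,"rz":-0.7},{"dx":80,"dy":22,"dz":0,"rx":0,"ry":0,"rz":-1.4},{"dx":120,"dy":34,"dz":0,"rx":0,"ry":0,"rz":-2.1},{"dx":157,"dy":45,"dz":0,"rx":0,"ry":0,"rz":-2.62},{"dx":157,"dy":45,"dz":0,"rx":0,"ry":0,"rz":-2.62},{"dx":157,"dy":45,"dz":0,"rx":0,"ry":0,"rz":-2.62}]' --fingers 0.4

```text
t: 1.52
eef_pos: [481.2, -173.4, 404.9]
tcp_rot: [3.141, 0.0, 1.539]
ft_force: [-0.1, 0.2, 0.1]
opening: 0.398
```

```bash
python3 - <<'E'
from h import *
goto(480,-175,404,1.5346)
c=cam("wrist");cv2.imwrite("pics/w1.png",c[0]);import pickle;pickle.dump(c,open("w1.pkl","wb"))
E
```

```text
t 1.52 pos [ 481.2 -173.4  404.9] rot [3.1413e+00 2.0000e-04 1.5388e+00] F [-0.1  0.2  0.1] row d [-1.7 -1.1  0.9] r [0.   0.   0.04] dist 2.2 deg 0.2
```

View pics/w1.png

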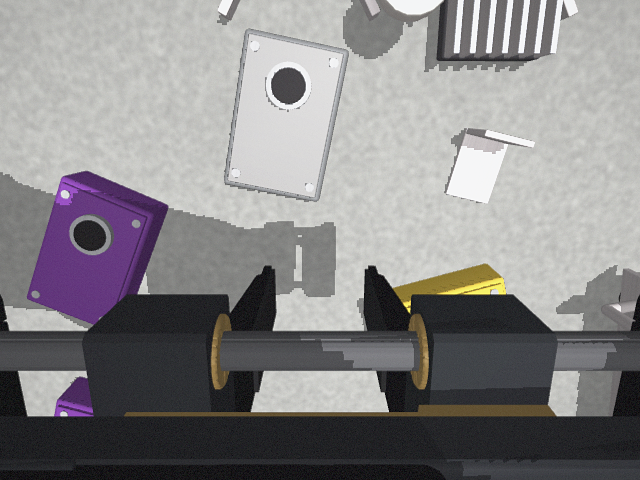

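Call:
play_rows --increments '[{"dx":40,"dy":0,"dz":0,"rx":0,"ry":0,"rz":0},{"dx":80,"dy":0,"dz":0,"rx":0,"ry":0,"rz":0},{"dx":120,"dy":0,"dz":0,"rx":0,"ry":0,"rz":0},{"dx":140,"dy":0,"dz":0,"rx":0,"ry":0,"rz":0},{"dx":140,"dy":0,"dz":0,"rx":0,"ry":0,"rz":0},{"dx":140,"dy":0,"dz":0,"rx":0,"ry":0,"rz":0}]' --fingers 0.4

```text
t: 2.07
eef_pos: [485.1, -35.1, 405.0]
tcp_rot: [3.141, 0.001, 1.536]
ft_force: [-0.0, 0.3, 0.9]
opening: 0.397
```

```bash
python3 - <<'E'
from h import *
c=cam("wrist");cv2.imwrite("pics/w2.png",c[0]);import pickle;pickle.dump(c,open("w2.pkl","wb"))
c=pickle.load(open("w1.pkl","rb"))
for uv in [(249,29),(349,49),(319,201),(225,184)]: print(back(c,uv,44))
crop(c,210,10,370,210,3,"pics/w1z.png")
E
```

```text
[433.33536781 -37.60315982  44.        ]
[506.57092969 -53.55178971  44.        ]
[ 480.68132822 -167.6603279    44.        ]
[ 405.51715632 -151.3921637    44.        ]
```

View pics/w2.png

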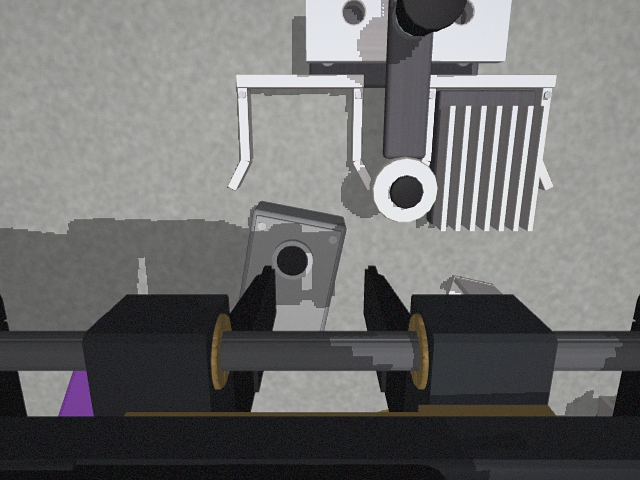

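View pics/w1z.png

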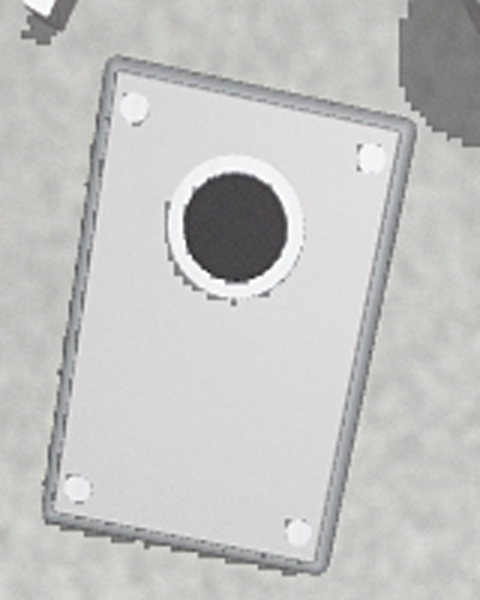

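```bash
python3 - <<'E'
from h import *
import pickle
c=pickle.load(open("w2.pkl","rb"));crop(c,220,0,420,150,4,"pics/w2z.png")
E
```

```text
(no output)
```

View pics/w2z.png

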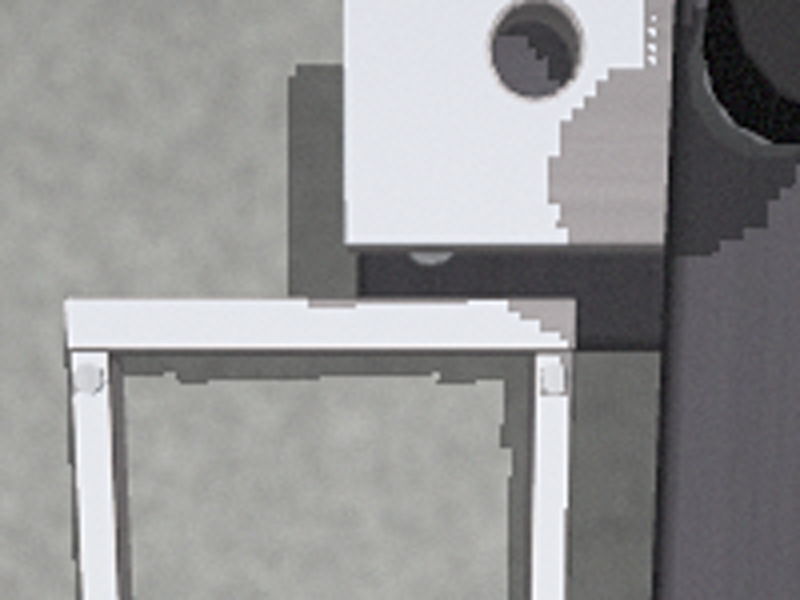

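```bash
cat > m2.py <<'E'
from h import *
from scipy.optimize import least_squares
import pickle
def T(p,P):
    a=p[2];P=np.array(P,float);R=np.array([[np.cos(a),-np.sin(a)],[np.sin(a),np.cos(a)]])
    o=P.copy();o[...,:2]=P[...,:2]@R.T+p[:2];return o
c=pickle.load(open("w2.pkl","rb"))
U=lambda u,v:np.array([220+u/4-.375,v/4-.375])
f=[((96.7,37.7,60),U(536,49)),((49.1,120.5,24),U(108,349)),((49.1,33.5,24),U(535,349)),((-25,0,90),np.array([405.5,190]))]
P=np.array([x[0] for x in f]);Q=np.array([x[1] for x in f])
res=lambda p:(proj(c,T(p,P))-Q).ravel()
rig=least_squares(res,[547,6,1.5346]).x;print("rig",rig,res(rig).round(2))
nest=T(rig,[[-11.4,77,0]])[0];print("nest",nest,"pivot",T(rig,[[200,0,0]])[0],"knob",T(rig,[[90,0,117]])[0])
c=pickle.load(open("w1.pkl","rb"))
B=np.array([[60,40,43],[60,-40,43],[-60,-40,43],[-60,40,43]]);QB=np.array([(245.7,29.3),(348,49.3),(317.3,201.7),(224.3,183.3)])
r2=lambda p:(proj(c,T(p,B))-QB).ravel()
b=least_squares(r2,[*(nest[:2]),np.pi/2-.2]).x;print("box",b,r2(b).round(2))
print("box in nest",T([0,0,-rig[2]],[[*(b[:2]-nest[:2]),0]])[0],b[2]-rig[2])
E
python3 m2.py
```

```text
rig [547.36514775   8.92396252   1.53670384] [-0.46 -1.06 -1.15 -0.43  0.34 -0.38  1.17  2.04]
nest [4.70021313e+02 1.55199784e-01 0.00000000e+00] pivot [554.18232389 208.80774402   0.        ] knob [550.43287701  98.87166419 117.        ]
box [ 455.16574103 -102.94992751    1.34664759] [-1.89 -2.88  2.16 -0.44  1.98  2.28 -2.23  2.04]
box in nest [-103.55157893   11.33251027    0.        ] -0.19005625124600334
```

```bash
python3 - <<'E'
from h import *
import pickle
c=pickle.load(open("w1.pkl","rb"));print(back(c,(168,207),44),back(c,(470,265),44))
goto(435.6,-190.5,404,1.3455)
E
```

```text
[ 357.32968533 -168.79495663   44.        ] [ 606.7575319  -226.75561305   44.        ]
t 2.12 pos [485.2 -35.7 404.9] rot [3.1412e+00 6.0000e-04 1.5354e+00] F [ 0.4 -0.5  0.4] row d [-156.4  -44.1    1. ] r [0.   0.   1.81] dist 162.5 deg 10.9
```

Call:
play_rows --increments '[{"dx":-38,"dy":-11,"dz":0,"rx":0,"ry":0,"rz":0.5},{"dx":-76,"dy":-22,"dz":0,"rx":0,"ry":0,"rz":1.0},{"dx":-115,"dy":-33,"dz":0,"rx":0,"ry":0,"rz":1.5},{"dx":-156.4,"dy":-44,"dz":0,"rx":0,"ry":0,"rz":1.81},{"dx":-156.4,"dy":-44,"dz":35,"rx":0,"ry":0,"rz":1.81},{"dx":-156.4,"dy":-44,"dz":70,"rx":0,"ry":0,"rz":1.81},{"dx":-156.4,"dy":-44,"dz":105,"rx":0,"ry":0,"rz":1.81},{"dx":-156.4,"dy":-44,"dz":140,"rx":0,"ry":0,"rz":1.81}]' --fingers 0.4

```text
t: 2.78
eef_pos: [434.7, -192.7, 263.8]
tcp_rot: [3.14, 0.001, 1.342]
ft_force: [0.5, -0.8, 1.2]
opening: 0.401
```

```bash
python3 - <<'E'
from h import *
goto(435.6,-190.5,210,1.3455)
c=cam("wrist");cv2.imwrite("pics/w3.png",c[0])
E
```

```text
t 2.78 pos [ 434.7 -192.7  263.8] rot [3.1401e+00 1.0000e-03 1.3420e+00] F [ 0.5 -0.8  1.2] row d [ 2.4  0.3 53.8] r [ 0.01  0.01 -0.03] dist 53.8 deg 0.2
```

View pics/w3.png

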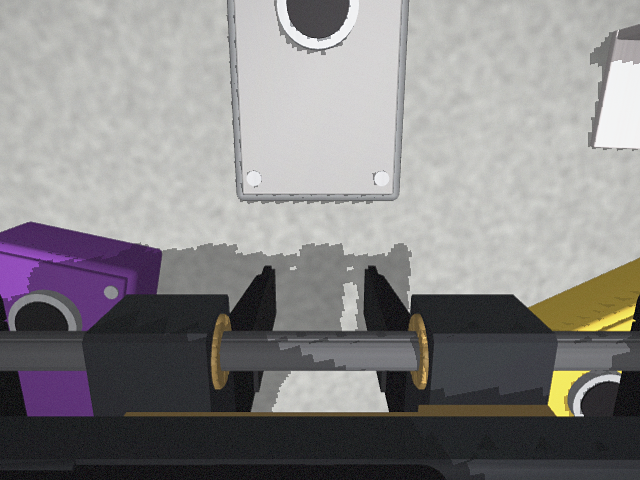

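Call:
play_rows --increments '[{"dx":2,"dy":0,"dz":27,"rx":0,"ry":0,"rz":0},{"dx":2,"dy":0,"dz":53,"rx":0,"ry":0,"rz":0},{"dx":2,"dy":0,"dz":53,"rx":0,"ry":0,"rz":0},{"dx":2,"dy":0,"dz":53,"rx":0,"ry":0,"rz":0}]' --fingers 0.4

```text
t: 3.17
eef_pos: [433.9, -191.1, 205.5]
tcp_rot: [-3.133, -0.002, 1.341]
ft_force: [0.1, -0.1, 0.4]
opening: 0.401
```

```bash
python3 - <<'E'
from h import *
goto(435.6,-190.5,210,1.3455)
for n in ["side","wrist"]:
    c=cam(n);cv2.imwrite(f"pics/{n}4.png",c[0])
E
```

```text
t 3.17 pos [ 433.9 -191.1  205.5] rot [-3.1332e+00 -2.3000e-03  1.3406e+00] F [ 0.1 -0.1  0.4] row d [ 1.   1.4 -4.6] r [-0.08 -0.02 -0.05] dist 4.9 deg 0.6
```

View pics/wrist4.png

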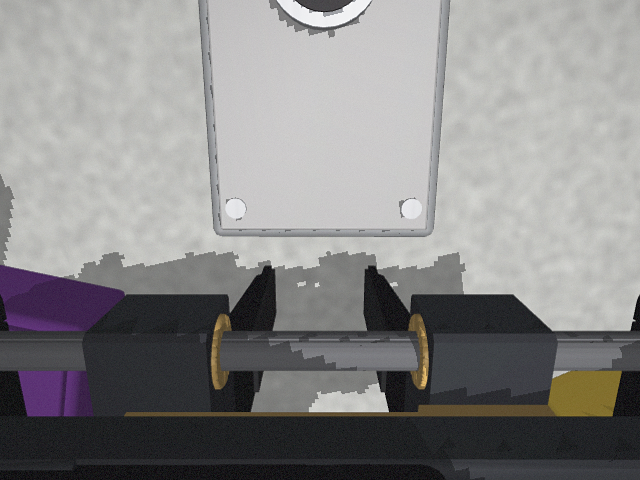

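View pics/side4.png

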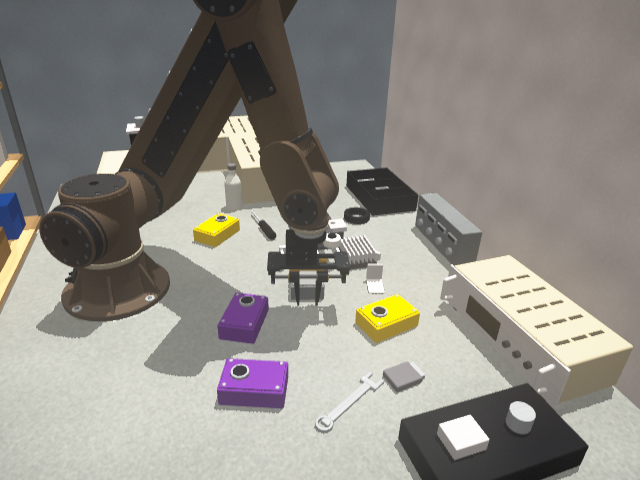

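```bash
cat > plan.py <<'E'
from h import *
import sys
from m2 import T
rig=np.array([547.45,7.7,1.5355]); nest=T(rig,[[-11.4,77,0]])[0]
def boxpath(s): # s=travel of box centre (neg = before contact), in nest frame
    x,y,a=-104.0,11.0,-0.19
    a1,L=38.,38.
    d=min(s,a1); x+=d*np.cos(a); y+=d*np.sin(a)
    if s>a1:
        n=50; l=min(s-a1,L)
        for i in range(n):
            aa=a*(1-(i+.5)/n*l/L); x+=l/n*np.cos(aa); y+=l/n*np.sin(aa)
        a=a*(1-l/L)
        if s>a1+L: x+=s-a1-L
    return x,y,a
def rows(ss,z=209,off=70.):
    st=env.state();R=Ro.from_euler('xyz',st["tcp_rot"])
    print("t",round(st["t"],2),"pos",st["eef_pos"].round(1),"F",st["ft_force"].round(1))
    for s in ss:
        x,y,a=boxpath(s); p=np.array([x-off*np.cos(a),y-off*np.sin(a),0]); w=T([*nest[:2],rig[2]],[p])[0]; w[2]=z
        d=R.inv().apply(w-st["eef_pos"]); r=(R.inv()*Ro.from_euler('xyz',[np.pi,0,a+rig[2]])).as_rotvec()/np.deg2rad(6)
        print(s,"box",np.round([x,y,a],2),"d",d.round(1),"r",r.round(2))
E
sed -i 's/^c=pickle/if __name__!="__main__": raise SystemExit\nc=pickle/' m2.py
python3 - <<'E'
s=open('m2.py').read().split('if __name__')[0]
open('m2.py','w').write(s)
E
python3 -c "
from plan import *
print(nest)
rows([-12,-6,0,5,10,15,20,25])"
```

```text
[470.09566492  -0.97564663   0.        ]
t 3.27 pos [ 434.3 -190.8  206.9] F [ 0.7 -0.3  0.7]
-12 box [-115.78   13.27   -0.19] d [ 6.8  1.3 -2.1] r [-0.04 -0.01 -0.04]
-6 box [-109.89   12.13   -0.19] d [12.8  1.3 -2.1] r [-0.04 -0.01 -0.04]
0 box [-104.     11.     -0.19] d [18.8  1.2 -2.1] r [-0.04 -0.01 -0.04]
5 box [-99.09  10.06  -0.19] d [23.8  1.2 -2.1] r [-0.04 -0.01 -0.04]
10 box [-94.18   9.11  -0.19] d [28.8  1.2 -2.1] r [-0.04 -0.01 -0.04]
15 box [-89.27   8.17  -0.19] d [33.8  1.2 -2.1] r [-0.04 -0.01 -0.04]
20 box [-84.36   7.22  -0.19] d [38.8  1.2 -2.1] r [-0.04 -0.01 -0.04]
25 box [-79.45   6.28  -0.19] d [43.8  1.1 -2.1] r [-0.04 -0.01 -0.04]
```

Call:
play_rows --increments '[{"dx":6.8,"dy":1.3,"dz":-2,"rx":0,"ry":0,"rz":0},{"dx":12.8,"dy":1.3,"dz":-2,"rx":0,"ry":0,"rz":0},{"dx":18.8,"dy":1.2,"dz":-2,"rx":0,"ry":0,"rz":0},{"dx":23.8,"dy":1.2,"dz":-2,"rx":0,"ry":0,"rz":0},{"dx":28.8,"dy":1.2,"dz":-2,"rx":0,"ry":0,"rz":0},{"dx":33.8,"dy":1.2,"dz":-2,"rx":0,"ry":0,"rz":0},{"dx":38.8,"dy":1.2,"dz":-2,"rx":0,"ry":0,"rz":0},{"dx":38.8,"dy":1.2,"dz":-2,"rx":0,"ry":0,"rz":0}]' --fingers 0.4

```text
t: 3.93
eef_pos: [444.4, -152.3, 208.8]
tcp_rot: [-3.136, -0.001, 1.342]
ft_force: [0.2, 0.3, 0.2]
opening: 0.397
```

```bash
python3 -c "
from plan import *
rows([20,25,30,35,38,42,46,50,54])
c=cam('wrist');cv2.imwrite('pics/w5.png',c[0])
c=cam('top');crop(c,200,170,390,300,4,'pics/t5.png')"
```

```text
t 3.93 pos [ 444.4 -152.3  208.8] F [0.2 0.3 0.2]
20 box [-84.36   7.22  -0.19] d [-0.9  0.1 -0.2] r [-0.05 -0.01 -0.03]
25 box [-79.45   6.28  -0.19] d [ 4.1  0.1 -0.2] r [-0.05 -0.01 -0.03]
30 box [-74.54   5.33  -0.19] d [ 9.1  0.  -0.2] r [-0.05 -0.01 -0.03]
35 box [-69.63   4.39  -0.19] d [14.1  0.  -0.1] r [-0.05 -0.01 -0.03]
38 box [-66.68   3.82  -0.19] d [17.1  0.  -0.1] r [-0.05 -0.01 -0.03]
42 box [-62.75   3.11  -0.17] d [21.1  1.4 -0.1] r [-0.05 -0.01 -0.22]
46 box [-58.8    2.47  -0.15] d [25.1  2.6 -0.1] r [-0.05 -0.01 -0.42]
50 box [-54.84   1.91  -0.13] d [29.2  3.8 -0.1] r [-0.05 -0.01 -0.61]
54 box [-50.87   1.43  -0.11] d [33.3  4.9 -0.1] r [-0.05 -0.02 -0.8 ]
```

View pics/w5.png

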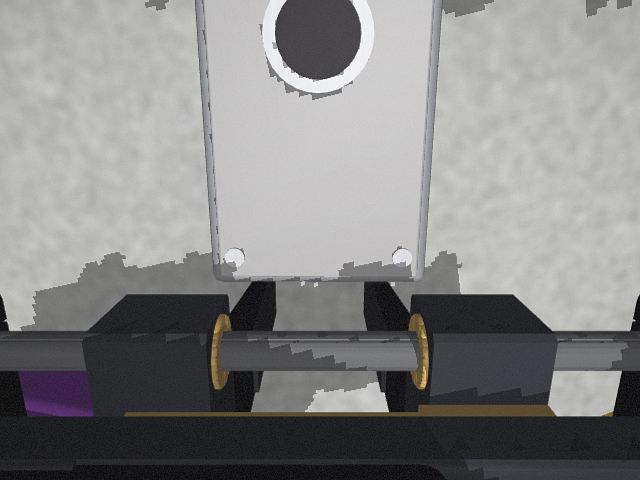

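View pics/t5.png

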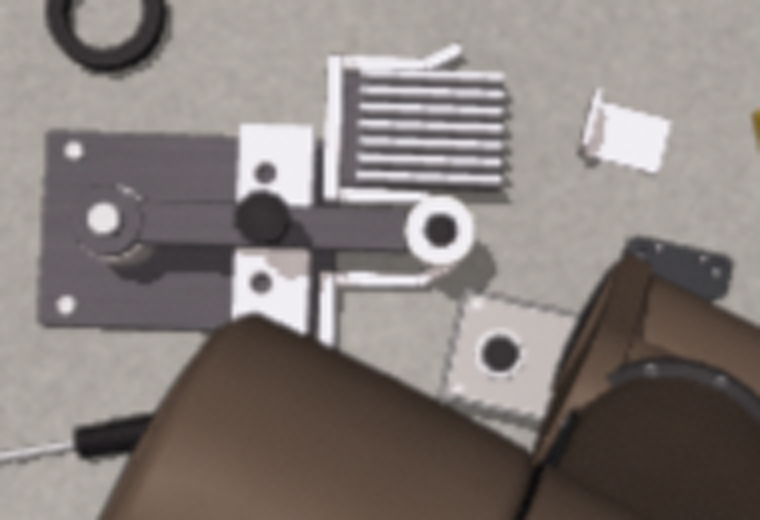

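Call:
play_rows --increments '[{"dx":4.1,"dy":0,"dz":0,"rx":0,"ry":0,"rz":0},{"dx":9.1,"dy":0,"dz":0,"rx":0,"ry":0,"rz":0},{"dx":14.1,"dy":0,"dz":0,"rx":0,"ry":0,"rz":0},{"dx":17.1,"dy":0,"dz":0,"rx":0,"ry":0,"rz":-0.03},{"dx":21.1,"dy":1.4,"dz":0,"rx":0,"ry":0,"rz":-0.22},{"dx":25.1,"dy":2.6,"dz":0,"rx":0,"ry":0,"rz":-0.42},{"dx":29.2,"dy":3.8,"dz":0,"rx":0,"ry":0,"rz":-0.61},{"dx":29.2,"dy":3.8,"dz":0,"rx":0,"ry":0,"rz":-0.61}]' --fingers 0.4

```text
t: 4.7
eef_pos: [454.9, -124.7, 208.7]
tcp_rot: [-3.136, -0.002, 1.408]
ft_force: [-0.2, -0.1, -0.7]
opening: 0.4
```

```bash
python3 -c "
from plan import *
rows([50,54,58,62,66,70,74,76,78])
c=cam('wrist');cv2.imwrite('pics/w6.png',c[0])"
```

```text
t 4.7 pos [ 454.9 -124.7  208.7] F [-0.2 -0.1 -0.7]
50 box [-54.84   1.91  -0.13] d [-0.1 -0.2 -0.3] r [-0.05 -0.02  0.03]
54 box [-50.87   1.43  -0.11] d [ 3.9  1.2 -0.3] r [-0.05 -0.02 -0.16]
58 box [-46.89   1.03  -0.09] d [ 7.9  2.5 -0.3] r [-0.05 -0.02 -0.36]
62 box [-42.9    0.71  -0.07] d [12.   3.7 -0.3] r [-0.05 -0.02 -0.55]
66 box [-38.91   0.47  -0.05] d [16.1  4.8 -0.3] r [-0.05 -0.02 -0.74]
70 box [-3.491e+01  3.100e-01 -3.000e-02] d [20.2  5.9 -0.3] r [-0.05 -0.02 -0.93]
74 box [-3.091e+01  2.300e-01 -1.000e-02] d [24.3  6.9 -0.3] r [-0.05 -0.02 -1.12]
76 box [-28.91   0.22  -0.  ] d [26.4  7.3 -0.3] r [-0.05 -0.02 -1.21]
78 box [-26.91   0.22  -0.  ] d [28.4  7.  -0.3] r [-0.05 -0.02 -1.21]
```

View pics/w6.png

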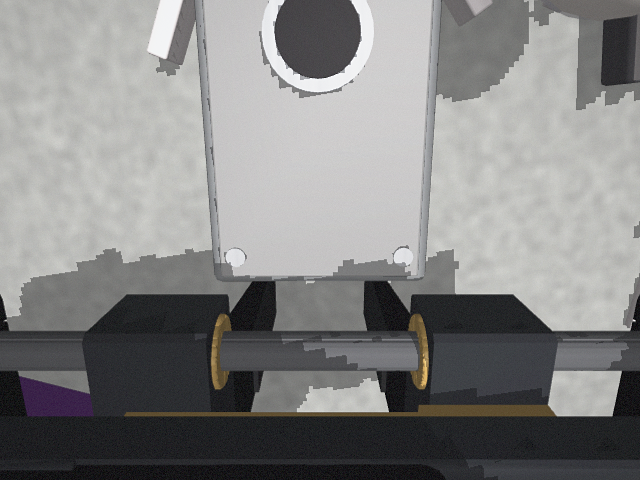

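Call:
play_rows --increments '[{"dx":3.9,"dy":1.2,"dz":0,"rx":0,"ry":0,"rz":-0.16},{"dx":7.9,"dy":2.5,"dz":0,"rx":0,"ry":0,"rz":-0.36},{"dx":12,"dy":3.7,"dz":0,"rx":0,"ry":0,"rz":-0.55},{"dx":16.1,"dy":4.8,"dz":0,"rx":0,"ry":0,"rz":-0.74},{"dx":20.2,"dy":5.9,"dz":0,"rx":0,"ry":0,"rz":-0.93},{"dx":24.3,"dy":6.9,"dz":0,"rx":0,"ry":0,"rz":-1.12},{"dx":26.4,"dy":7.3,"dz":0,"rx":0,"ry":0,"rz":-1.21},{"dx":26.4,"dy":7.3,"dz":0,"rx":0,"ry":0,"rz":-1.21}]' --fingers 0.4

```text
t: 5.42
eef_pos: [466.4, -99.5, 208.7]
tcp_rot: [-3.136, -0.003, 1.535]
ft_force: [0.6, -0.6, -0.1]
opening: 0.396
```

```bash
python3 -c "
from plan import *
rows([76,80,84,88,92,96,100,104,106])
c=cam('wrist');cv2.imwrite('pics/w7.png',c[0])
c=cam('top');crop(c,200,170,390,300,4,'pics/t7.png')"
```

```text
t 5.42 pos [466.4 -99.5 208.7] F [ 0.6 -0.6 -0.1]
76 box [-28.91   0.22  -0.  ] d [-0.3  0.  -0.3] r [-0.05 -0.03 -0.  ]
80 box [-24.91   0.22  -0.  ] d [ 3.7  0.  -0.3] r [-0.05 -0.03 -0.  ]
84 box [-20.91   0.22  -0.  ] d [ 7.7  0.  -0.3] r [-0.05 -0.03 -0.  ]
88 box [-16.91   0.22  -0.  ] d [11.7  0.  -0.3] r [-0.05 -0.03 -0.  ]
92 box [-12.91   0.22  -0.  ] d [15.7  0.  -0.2] r [-0.05 -0.03 -0.  ]
96 box [-8.91  0.22 -0.  ] d [19.7  0.  -0.2] r [-0.05 -0.03 -0.  ]
100 box [-4.91  0.22 -0.  ] d [23.7  0.  -0.2] r [-0.05 -0.03 -0.  ]
104 box [-0.91  0.22 -0.  ] d [27.7  0.  -0.2] r [-0.05 -0.03 -0.  ]
106 box [ 1.09  0.22 -0.  ] d [29.7  0.  -0.2] r [-0.05 -0.03 -0.  ]
```

View pics/w7.png

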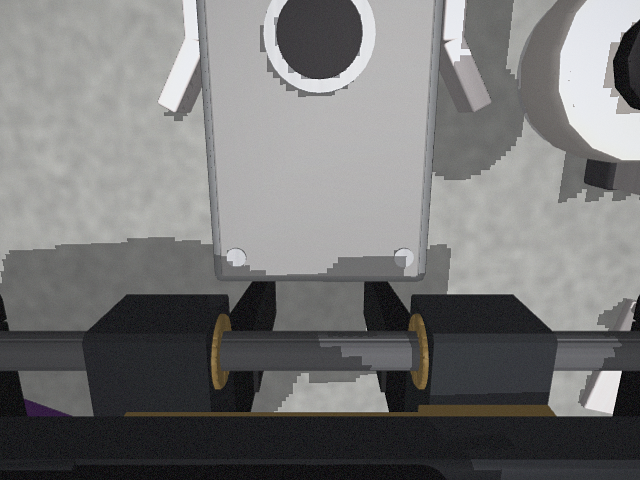

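View pics/t7.png

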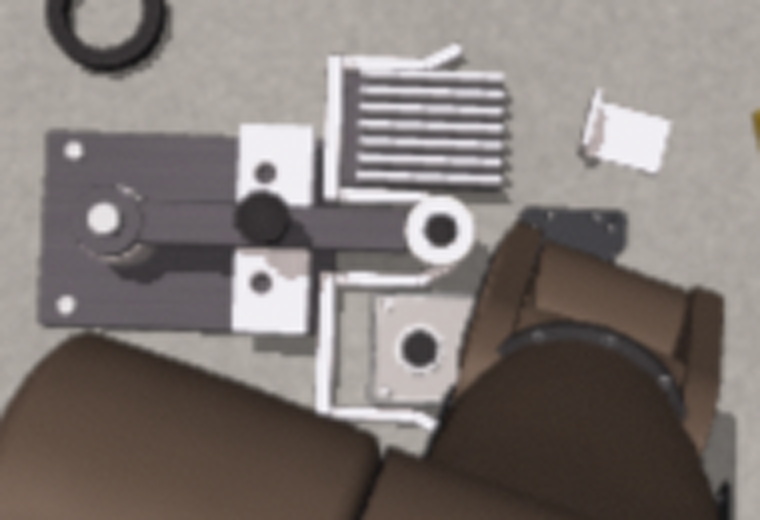

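Call:
play_rows --increments '[{"dx":4,"dy":0,"dz":-2,"rx":0,"ry":0,"rz":0},{"dx":8,"dy":0,"dz":-4,"rx":0,"ry":0,"rz":0},{"dx":12,"dy":0,"dz":-4,"rx":0,"ry":0,"rz":0},{"dx":16,"dy":0,"dz":-4,"rx":0,"ry":0,"rz":0},{"dx":19,"dy":0,"dz":-4,"rx":0,"ry":0,"rz":0},{"dx":21,"dy":0,"dz":-4,"rx":0,"ry":0,"rz":0},{"dx":23,"dy":0,"dz":-4,"rx":0,"ry":0,"rz":0},{"dx":24,"dy":0,"dz":-4,"rx":0,"ry":0,"rz":0}]' --fingers 0.4

```text
t: 6.18
eef_pos: [467.2, -75.7, 212.8]
tcp_rot: [-3.136, -0.003, 1.534]
ft_force: [-0.7, -3.9, 4.3]
opening: 0.396
```

Call:
play_rows --increments '[{"dx":1,"dy":0,"dz":0,"rx":0,"ry":0,"rz":0},{"dx":2,"dy":0,"dz":0,"rx":0,"ry":0,"rz":0},{"dx":2,"dy":0,"dz":0,"rx":0,"ry":0,"rz":0}]' --fingers 0.4

```text
t: 6.43
eef_pos: [467.2, -73.6, 212.8]
tcp_rot: [-3.136, -0.003, 1.534]
ft_force: [0.6, -1.9, 1.5]
opening: 0.4
```

```bash
python3 -c "
from plan import *
rows([100,104,106],z=213)
c=cam('wrist');cv2.imwrite('pics/w8.png',c[0])
c=cam('top');crop(c,200,170,390,300,4,'pics/t8.png')"
```

```text
t 6.43 pos [467.2 -73.6 212.8] F [ 0.6 -1.9  1.5]
100 box [-4.91  0.22 -0.  ] d [-2.3  0.1 -0.2] r [-0.05 -0.03 -0.02]
104 box [-0.91  0.22 -0.  ] d [ 1.7  0.1 -0.2] r [-0.05 -0.03 -0.02]
106 box [ 1.09  0.22 -0.  ] d [ 3.7  0.1 -0.2] r [-0.05 -0.03 -0.02]
```

View pics/w8.png

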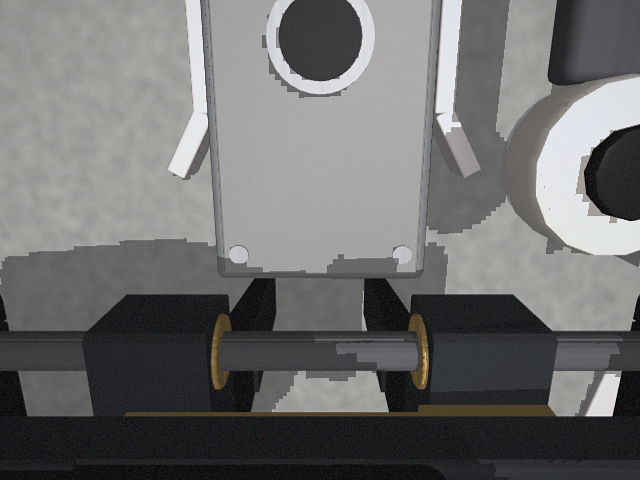

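View pics/t8.png

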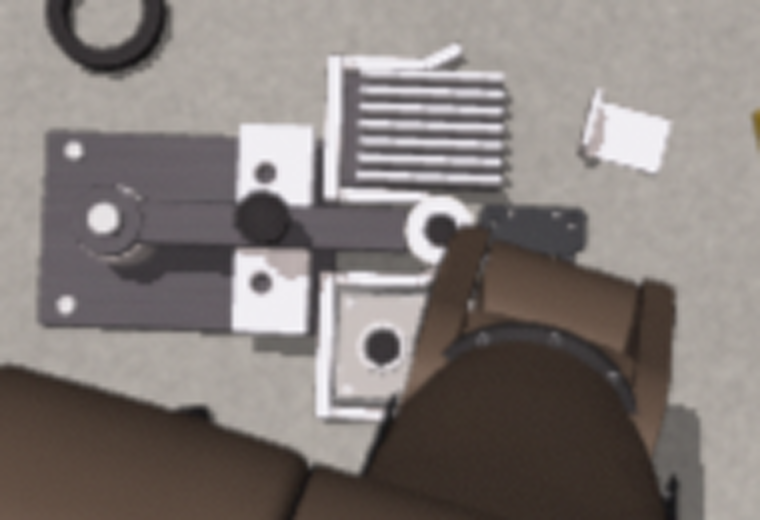

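Call:
play_rows --increments '[{"dx":0.7,"dy":0,"dz":0,"rx":0,"ry":0,"rz":0},{"dx":1.4,"dy":0,"dz":0,"rx":0,"ry":0,"rz":0}]' --fingers 0.4

```text
t: 6.7
eef_pos: [467.3, -72.2, 212.7]
tcp_rot: [-3.136, -0.003, 1.534]
ft_force: [0.0, -3.3, 1.9]
opening: 0.397
```

Call:
play_rows --increments '[{"dx":0.7,"dy":0,"dz":0,"rx":0,"ry":0,"rz":0},{"dx":1.4,"dy":0,"dz":0,"rx":0,"ry":0,"rz":0}]' --fingers 0.4

```text
t: 6.87
eef_pos: [467.5, -71.6, 212.8]
tcp_rot: [-3.137, -0.001, 1.535]
ft_force: [-4.4, -24.1, 2.7]
opening: 0.398
```

Call:
play_rows --increments '[{"dx":0.7,"dy":0,"dz":0,"rx":0,"ry":0,"rz":0},{"dx":1.2,"dy":0,"dz":0,"rx":0,"ry":0,"rz":0}]' --fingers 0.4

```text
t: 7.03
eef_pos: [467.5, -71.4, 212.8]
tcp_rot: [-3.137, -0.0, 1.535]
ft_force: [-5.8, -24.8, 2.8]
opening: 0.401
```

Call:
play_rows --increments '[{"dx":-10,"dy":0,"dz":0,"rx":0,"ry":0,"rz":0},{"dx":-30,"dy":0,"dz":0,"rx":0,"ry":0,"rz":0},{"dx":-40,"dy":0,"dz":-30,"rx":0,"ry":0,"rz":0},{"dx":-40,"dy":0,"dz":-70,"rx":0,"ry":0,"rz":0},{"dx":-40,"dy":0,"dz":-110,"rx":0,"ry":0,"rz":0},{"dx":-20,"dy":0,"dz":-140,"rx":0,"ry":0,"rz":0},{"dx":-20,"dy":0,"dz":-140,"rx":0,"ry":0,"rz":0}]' --fingers 0.7

```text
t: 7.62
eef_pos: [467.6, -90.1, 357.7]
tcp_rot: [3.14, 0.001, 1.535]
ft_force: [0.0, 0.1, 0.4]
opening: 0.699
```

```bash
python3 -c "
from plan import *
st=env.state();print(st['t'],st['eef_pos'],st['ft_force'])
c=cam('wrist');cv2.imwrite('pics/w9.png',c[0])
import pickle;pickle.dump(c,open('w9.pkl','wb'))"
```

```text
7.6167 [467.56277501 -90.1084838  357.65874993] [0.04842186 0.09693027 0.42123493]
```

View pics/w9.png

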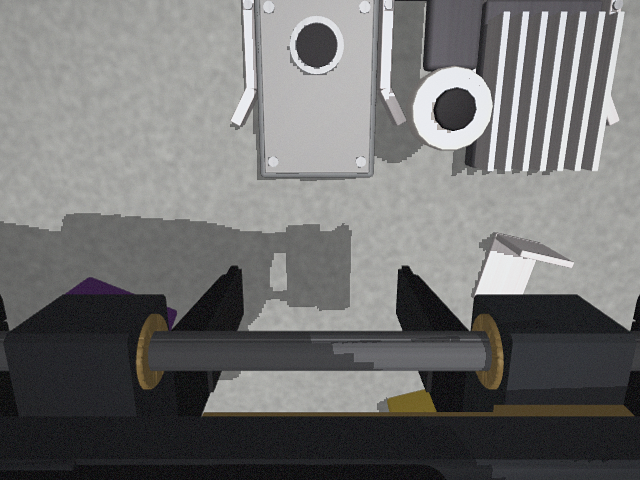

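```bash
python3 -c "
from plan import *
goto(530,10,420,1.5355)"
```

```text
t 7.67 pos [467.3 -90.6 355.2] rot [-3.1413e+00  7.0000e-04  1.5364e+00] F [-0.4 -0.4  0.5] row d [102.6  59.2 -64.9] r [-0.    0.01  0.01] dist 135.1 deg 0.1
```

Call:
play_rows --increments '[{"dx":30,"dy":20,"dz":-20,"rx":0,"ry":0,"rz":0},{"dx":60,"dy":40,"dz":-40,"rx":0,"ry":0,"rz":0},{"dx":90,"dy":55,"dz":-62,"rx":0,"ry":0,"rz":0},{"dx":102,"dy":59,"dz":-62,"rx":0,"ry":0,"rz":0},{"dx":102,"dy":59,"dz":-62,"rx":0,"ry":0,"rz":0},{"dx":102,"dy":59,"dz":-62,"rx":0,"ry":0,"rz":0}]' --fingers 0.7

```text
t: 8.17
eef_pos: [529.5, 9.5, 415.2]
tcp_rot: [-3.138, 0.001, 1.538]
ft_force: [-0.3, -0.8, -0.5]
opening: 0.7
```

```bash
python3 -c "
from plan import *
st=env.state();print(st['t'],st['eef_pos'],st['ft_force'])
c=cam('wrist');cv2.imwrite('pics/w10.png',c[0]);crop(c,200,80,400,230,4,'pics/w10z.png')
import pickle;pickle.dump(c,open('w10.pkl','wb'))"
```

```text
8.1667 [529.47664993   9.46009489 415.20556207] [-0.30505736 -0.83075685 -0.48556151]
```

View pics/w10.png

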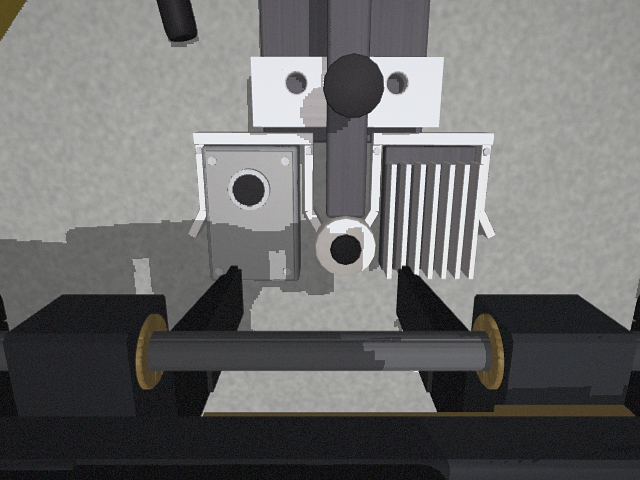

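```bash
cat > m3.py <<'E'
from plan import *
from scipy.optimize import least_squares
import pickle
c=pickle.load(open("w10.pkl","rb"))
f=[((96.7,37.7,60),(296.8,82.5)),((96.7,-37.7,60),(397,82.5)),((90,0,136),(354,85.5)),((-25,0,90),(345.5,248))]
P=np.array([x[0] for x in f],float);Q=np.array([x[1] for x in f])
res=lambda p:(proj(c,T(p,P))-Q).ravel()
r=least_squares(res,rig).x;print(r,res(r).round(2));print("knob",T(r,[[90,0,117]]),"by px",back(c,(354,85.5),136))
g=r
for th in [0,-.35]: print(th,T(g,[[200-110*np.cos(th),-110*np.sin(th),0]]),"head",T(g,[[200-225*np.cos(th),-225*np.sin(th),0]]))
crop(c,190,120,330,290,3.5,"pics/w10z.png")
E
python3 m3.py
```

```text
[547.72144746   8.91112421   1.53434477] [-0.72 -0.64  0.41 -0.2   0.14 -0.9   0.12  2.27]
knob [[551.00136085  98.85133862 117.        ]] by px [550.91279628  98.36167308 136.        ]
0 [[551.00136085  98.85133862   0.        ]] head [[546.81036041 -16.07226869   0.        ]]
-0.35 [[513.55069965 106.890513     0.        ]] head [[4.70206735e+02 3.71497104e-01 0.00000000e+00]]
```

View pics/w10z.png

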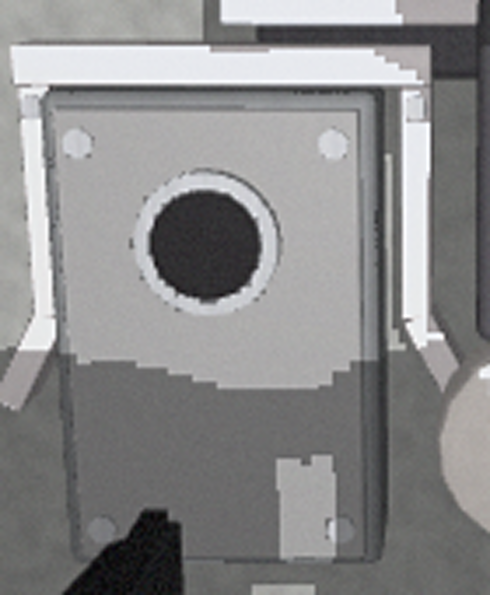

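```bash
python3 -c "
from plan import *
goto(551,98.3,410,1.5345)"
```

```text
t 8.22 pos [529.4   8.8 415.2] rot [-3.1380e+00  7.0000e-04  1.5368e+00] F [ 0.1 -0.6 -0.8] row d [90.1 18.6  5.1] r [-0.03  0.01  0.02] dist 92.2 deg 0.3
```

Call:
play_rows --increments '[{"dx":30,"dy":6,"dz":0,"rx":0,"ry":0,"rz":0},{"dx":60,"dy":12,"dz":0,"rx":0,"ry":0,"rz":0},{"dx":89.5,"dy":18.3,"dz":5,"rx":0,"ry":0,"rz":0},{"dx":89.5,"dy":18.3,"dz":10,"rx":0,"ry":0,"rz":0},{"dx":89.5,"dy":18.3,"dz":30,"rx":0,"ry":0,"rz":0},{"dx":89.5,"dy":18.3,"dz":50,"rx":0,"ry":0,"rz":0},{"dx":89.5,"dy":18.3,"dz":60,"rx":0,"ry":0,"rz":0},{"dx":89.5,"dy":18.3,"dz":60,"rx":0,"ry":0,"rz":0}]' --fingers 0.7

```text
t: 8.88
eef_pos: [550.0, 96.4, 352.4]
tcp_rot: [-3.133, 0.001, 1.536]
ft_force: [-0.3, 0.3, -0.0]
opening: 0.7
```

```bash
python3 -c "
from plan import *
goto(551,98.3,289,1.5345)
c=cam('wrist');cv2.imwrite('pics/w11.png',c[0])
c=cam('side');crop(c,230,150,430,300,4,'pics/s11.png')"
```

```text
t 8.88 pos [550.   96.4 352.4] rot [-3.1326e+00  1.2000e-03  1.5355e+00] F [-0.3  0.3 -0. ] row d [ 2.   1.5 63.4] r [-0.09  0.01  0.01] dist 63.4 deg 0.5
```

View pics/w11.png

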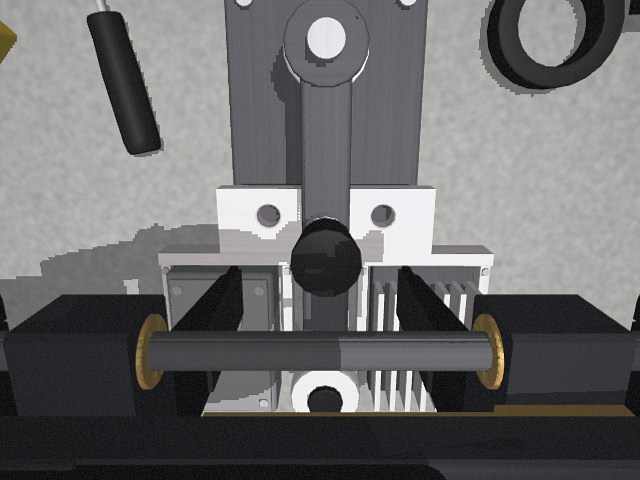

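View pics/s11.png

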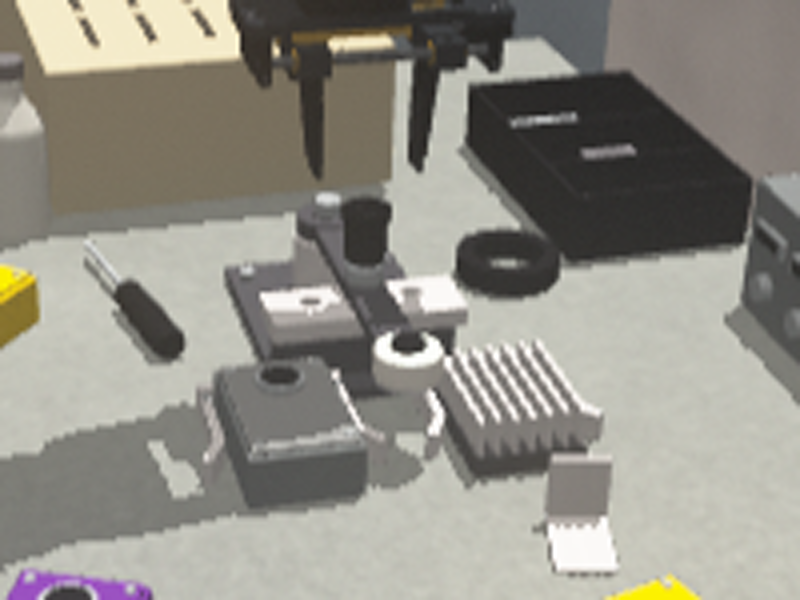

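```bash
python3 -c "
from plan import *
c=cam('wrist');print(back(c,(326,260),136));print(back(c,(326,38),95))
goto(551,98.3,289,1.5345)"
```

```text
[552.55501166 100.93900538 136.        ]
[556.20407458 208.31981131  95.        ]
t 9.03 pos [550.6  97.  355.6] rot [-3.1383e+00  7.0000e-04  1.5360e+00] F [-0.6 -0.4  1. ] row d [ 1.4  0.5 66.6] r [-0.03  0.01  0.01] dist 66.6 deg 0.2
```

Call:
play_rows --increments '[{"dx":2.5,"dy":1,"dz":20,"rx":0,"ry":0,"rz":0},{"dx":2.5,"dy":1,"dz":40,"rx":0,"ry":0,"rz":0},{"dx":2.5,"dy":1,"dz":55,"rx":0,"ry":0,"rz":0},{"dx":2.5,"dy":1,"dz":65,"rx":0,"ry":0,"rz":0},{"dx":2.5,"dy":1,"dz":65,"rx":0,"ry":0,"rz":0},{"dx":2.5,"dy":1,"dz":65,"rx":0,"ry":0,"rz":0}]' --fingers 0.7

```text
t: 9.53
eef_pos: [551.8, 99.3, 291.2]
tcp_rot: [-3.139, 0.001, 1.536]
ft_force: [0.5, -1.2, 0.7]
opening: 0.7
```

```bash
python3 -c "
from plan import *
goto(551.5,99.5,289,1.5345)
c=cam('wrist');cv2.imwrite('pics/w12.png',c[0])"
```

```text
t 9.53 pos [551.8  99.3 291.2] rot [-3.1387e+00  6.0000e-04  1.5358e+00] F [ 0.5 -1.2  0.7] row d [ 0.2 -0.3  2.2] r [-0.03  0.01  0.01] dist 2.2 deg 0.2
```

View pics/w12.png

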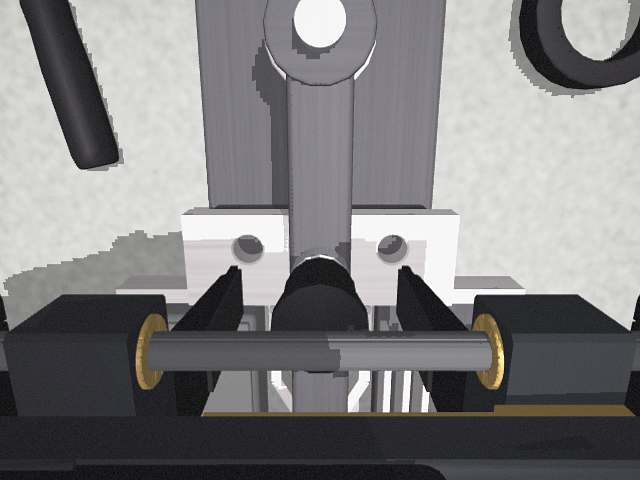

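Knob is centred between the fingers (u≈320). Lower 2 mm and close.

Call:
play_rows --increments '[{"dx":0,"dy":0,"dz":2,"rx":0,"ry":0,"rz":0},{"dx":0,"dy":0,"dz":2,"rx":0,"ry":0,"rz":0},{"dx":0,"dy":0,"dz":2,"rx":0,"ry":0,"rz":0},{"dx":0,"dy":0,"dz":2,"rx":0,"ry":0,"rz":0},{"dx":0,"dy":0,"dz":2,"rx":0,"ry":0,"rz":0},{"dx":0,"dy":0,"dz":2,"rx":0,"ry":0,"rz":0}]' --fingers 0.05

```text
t: 10.08
eef_pos: [551.8, 99.3, 289.8]
tcp_rot: [-3.14, 0.001, 1.536]
ft_force: [-0.2, 0.3, 2.5]
opening: 0.362
```

Call:
play_rows --increments '[{"dx":0,"dy":0,"dz":0,"rx":0,"ry":0,"rz":0},{"dx":0,"dy":0,"dz":0,"rx":0,"ry":0,"rz":0},{"dx":0,"dy":0,"dz":0,"rx":0,"ry":0,"rz":0}]' --fingers 0.05

```text
t: 10.33
eef_pos: [551.8, 99.3, 289.8]
tcp_rot: [-3.14, 0.001, 1.536]
ft_force: [-0.6, 0.1, 0.3]
opening: 0.36
```

Call:
play_rows --increments '[{"dx":0,"dy":0,"dz":-4,"rx":0,"ry":0,"rz":0},{"dx":0,"dy":0,"dz":-8,"rx":0,"ry":0,"rz":0},{"dx":0,"dy":0,"dz":-12,"rx":0,"ry":0,"rz":0},{"dx":0,"dy":0,"dz":-15,"rx":0,"ry":0,"rz":0},{"dx":0,"dy":0,"dz":-16,"rx":0,"ry":0,"rz":0},{"dx":0,"dy":0,"dz":-16,"rx":0,"ry":0,"rz":0}]' --fingers 0.05

```text
t: 10.83
eef_pos: [551.6, 99.3, 305.8]
tcp_rot: [-3.139, 0.001, 1.536]
ft_force: [-0.1, -0.6, -10.4]
opening: 0.364
```

```bash
python3 -c "
from plan import *
goto(551.5,99.5,289,1.5345)
c=cam('wrist');cv2.imwrite('pics/w13.png',c[0])
c=cam('side');crop(c,230,150,430,300,4,'pics/s13.png')"
```

```text
t 10.83 pos [551.6  99.3 305.8] rot [-3.139e+00  6.000e-04  1.536e+00] F [ -0.1  -0.6 -10.4] row d [ 0.2 -0.1 16.8] r [-0.02  0.01  0.01] dist 16.8 deg 0.2
```

View pics/s13.png

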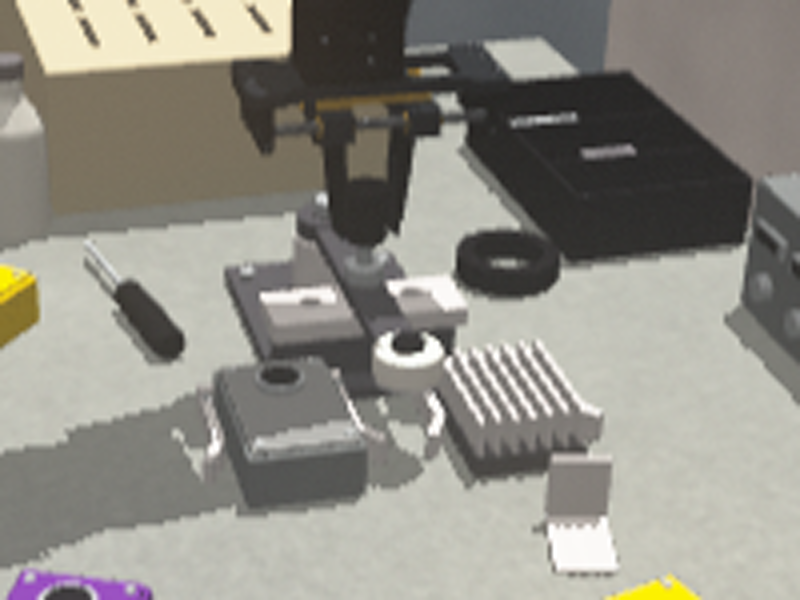

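Call:
play_rows --increments '[{"dx":0.14,"dy":-5.5,"dz":0,"rx":0,"ry":0,"rz":0},{"dx":0.55,"dy":-11,"dz":0,"rx":0,"ry":0,"rz":0},{"dx":1.23,"dy":-16.4,"dz":0,"rx":0,"ry":0,"rz":0},{"dx":2.2,"dy":-21.9,"dz":0,"rx":0,"ry":0,"rz":0},{"dx":3.4,"dy":-27.2,"dz":0,"rx":0,"ry":0,"rz":0},{"dx":4.9,"dy":-32.5,"dz":0,"rx":0,"ry":0,"rz":0},{"dx":6.7,"dy":-37.7,"dz":0,"rx":0,"ry":0,"rz":0},{"dx":6.7,"dy":-37.7,"dz":0,"rx":0,"ry":0,"rz":0}]' --fingers 0.05

```text
t: 11.6
eef_pos: [513.0, 107.8, 305.6]
tcp_rot: [-3.137, 0.0, 1.536]
ft_force: [-1.2, 2.2, -9.6]
opening: 0.364
```

```bash
python3 -c "
from plan import *
goto(513.9,107.3,306,1.5345)
c=cam('wrist');cv2.imwrite('pics/w14.png',c[0])
c=cam('side');crop(c,230,150,430,300,4,'pics/s14.png')
print(env.state()['eef_pos'],env.state()['ft_force'])"
```

```text
t 11.6 pos [513.  107.8 305.6] rot [-3.1373e+00  5.0000e-04  1.5363e+00] F [-1.2  2.2 -9.6] row d [-0.5  0.9 -0.4] r [-0.04  0.    0.02] dist 1.1 deg 0.3
[513.75560815 107.58283258 305.60253293] [ 0.24887084 -0.01269919 -9.17701112]
```

View pics/s14.png

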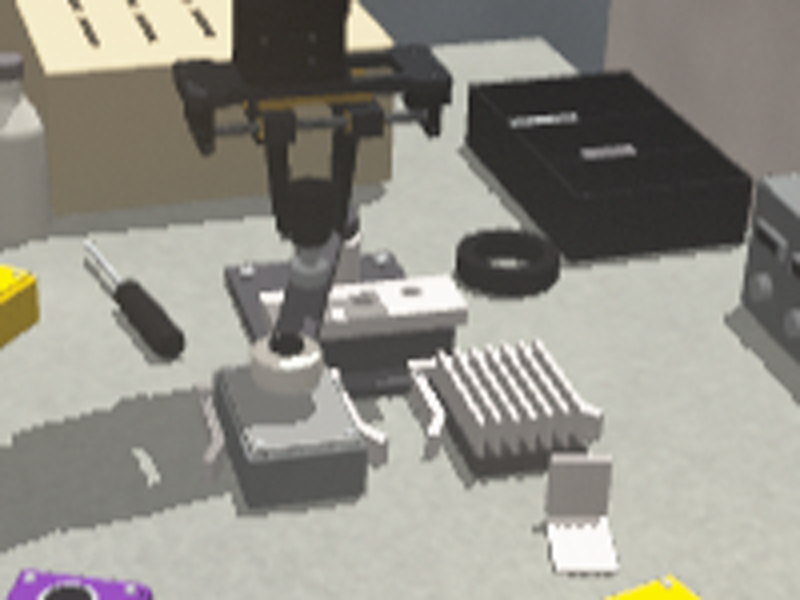

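View pics/w14.png

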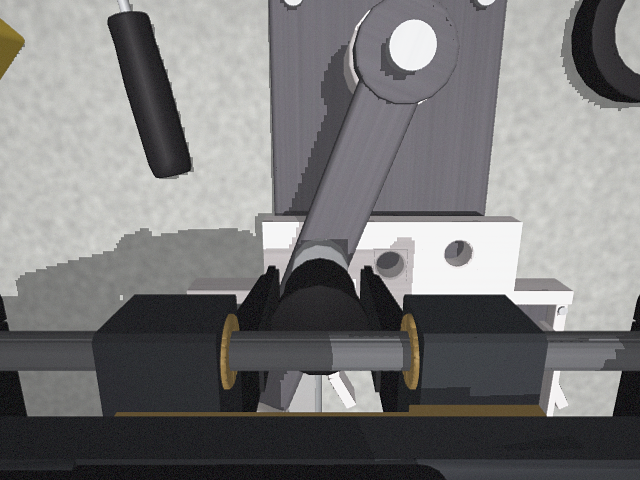

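Call:
play_rows --increments '[{"dx":0,"dy":0,"dz":4,"rx":0,"ry":0,"rz":0},{"dx":0,"dy":0,"dz":8,"rx":0,"ry":0,"rz":0},{"dx":0,"dy":0,"dz":11,"rx":0,"ry":0,"rz":0},{"dx":0,"dy":0,"dz":14,"rx":0,"ry":0,"rz":0},{"dx":0,"dy":0,"dz":15.5,"rx":0,"ry":0,"rz":0},{"dx":0,"dy":0,"dz":15.5,"rx":0,"ry":0,"rz":0},{"dx":0,"dy":0,"dz":15.5,"rx":0,"ry":0,"rz":0}]' --fingers 0.05

```text
t: 12.28
eef_pos: [513.8, 107.5, 290.1]
tcp_rot: [-3.138, 0.001, 1.536]
ft_force: [0.9, 0.7, -6.0]
opening: 0.359
```

Call:
play_rows --increments '[{"dx":0,"dy":0,"dz":0,"rx":0,"ry":0,"rz":0},{"dx":0,"dy":0,"dz":0,"rx":0,"ry":0,"rz":0},{"dx":0,"dy":0,"dz":0,"rx":0,"ry":0,"rz":0},{"dx":0,"dy":0,"dz":0,"rx":0,"ry":0,"rz":0},{"dx":0,"dy":0,"dz":0,"rx":0,"ry":0,"rz":0},{"dx":0,"dy":0,"dz":0,"rx":0,"ry":0,"rz":0}]' --fingers 0.7

```text
t: 12.78
eef_pos: [513.8, 107.5, 290.3]
tcp_rot: [-3.138, 0.001, 1.536]
ft_force: [0.2, 0.5, -0.3]
opening: 0.687
```

```bash
python3 -c "
from plan import *
c=cam('wrist');cv2.imwrite('pics/w15.png',c[0])
print(env.state()['eef_pos'],env.state()['ft_force'],env.state()['opening'])"
```

```text
[513.84041561 107.48898703 290.25109445] [-0.12998172  0.46367521 -1.18457484] 0.6968873408180944
```

View pics/w15.png

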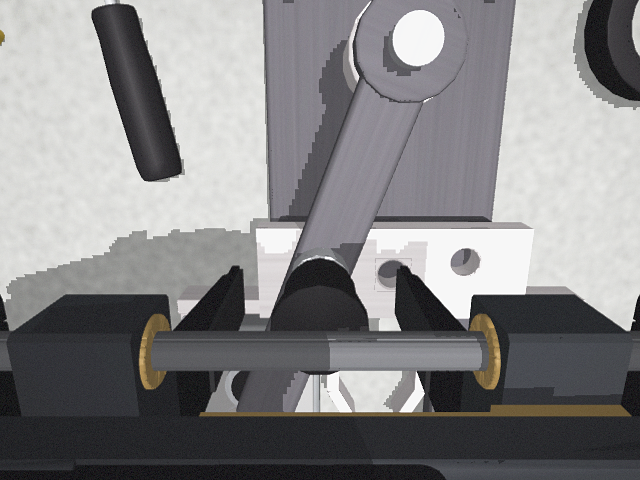

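Free of the knob on both sides. Rise straight up, then back away to look.

Call:
play_rows --increments '[{"dx":0,"dy":0,"dz":-20,"rx":0,"ry":0,"rz":0},{"dx":0,"dy":0,"dz":-50,"rx":0,"ry":0,"rz":0},{"dx":0,"dy":0,"dz":-85,"rx":0,"ry":0,"rz":0},{"dx":0,"dy":0,"dz":-120,"rx":0,"ry":0,"rz":0},{"dx":-30,"dy":0,"dz":-130,"rx":0,"ry":0,"rz":0},{"dx":-60,"dy":0,"dz":-130,"rx":0,"ry":0,"rz":0},{"dx":-90,"dy":0,"dz":-130,"rx":0,"ry":0,"rz":0},{"dx":-110,"dy":0,"dz":-130,"rx":0,"ry":0,"rz":0}]' --fingers 0.7

```text
t: 13.5
eef_pos: [510.1, -4.2, 420.8]
tcp_rot: [-3.139, 0.001, 1.536]
ft_force: [0.5, 0.3, 0.1]
opening: 0.698
```

Call:
play_rows --increments '[{"dx":0,"dy":0,"dz":0,"rx":0,"ry":0,"rz":0},{"dx":0,"dy":0,"dz":0,"rx":0,"ry":0,"rz":0},{"dx":0,"dy":0,"dz":0,"rx":0,"ry":0,"rz":0}]' --fingers 0.7

```text
t: 13.75
eef_pos: [510.1, -3.8, 420.7]
tcp_rot: [-3.139, 0.001, 1.536]
ft_force: [0.3, 0.6, 0.4]
opening: 0.698
```

```bash
python3 -c "
from plan import *
import pickle
c=cam('wrist');cv2.imwrite('pics/w16.png',c[0]);pickle.dump(c,open('w16.pkl','wb'))
c=cam('side');crop(c,230,150,430,300,4,'pics/s16.png')
print(env.state()['eef_pos'],env.state()['ft_force'],env.state()['opening'])"
```

```text
[510.10767053  -3.26076117 420.6862923 ] [ 0.09179561  0.18928655 -0.10431097] 0.7005533079453751
```

View pics/w16.png

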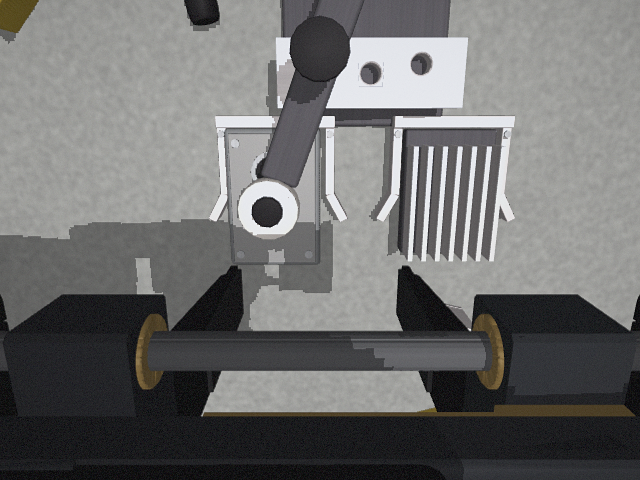

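View pics/s16.png

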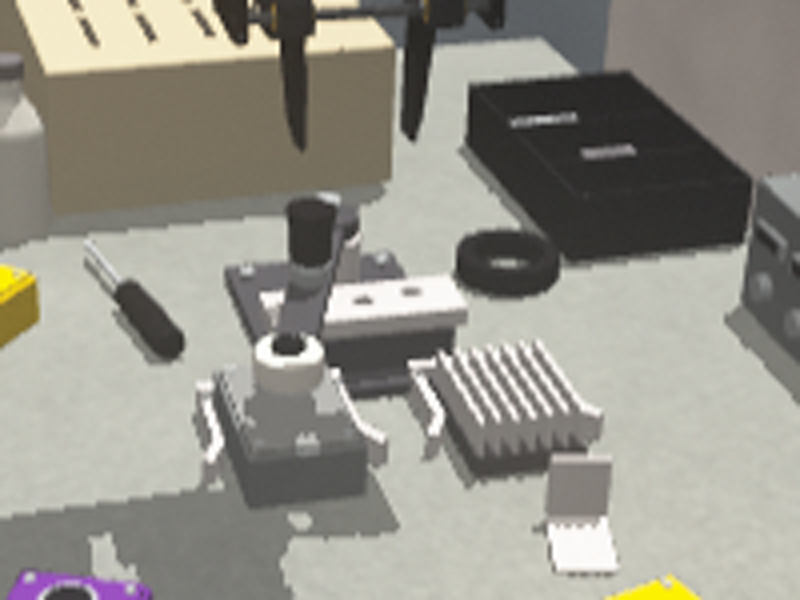

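```bash
python3 -c "
from plan import *
import pickle
c=pickle.load(open('w16.pkl','rb'))
print('head',back(c,(268,209.5),90),'knob',back(c,(320,48.5),136))
# box corners far end & stop inner corners
print('stop face',back(c,(228,128),24),back(c,(325,127),24))
print('box end corners',back(c,(231.5,264),43),back(c,(319,264),43))
c=cam('side')
q=lambda p:((proj(c,[p])[0]-[230,150])*4+1.5).round(0)
print('ref old knob top', q((551.3,99.3,136)))
for l in (0,6,12): print(l,'top',q((513.8,107.3,136+l)),'bottom',q((513.8,107.3,93+l)))
crop(c,280,180,350,250,8,'pics/s17.png')
"
```

```text
head [470.65666854   2.62061925  90.        ] knob [513.05520561 106.27911023 136.        ]
stop face [432.11735505  61.14631123  24.        ] [515.54915325  59.11578733  24.        ]
box end corners [428.6320303  -55.90118181  43.        ] [506.38565252 -58.4930566   43.        ]
ref old knob top [367. 204.]
0 top [312. 205.] bottom [312. 260.]
6 top [312. 197.] bottom [312. 252.]
12 top [313. 189.] bottom [312. 245.]
```

View pics/s17.png

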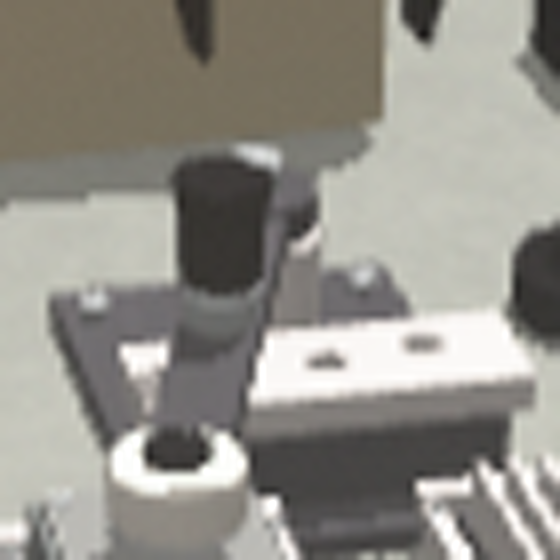

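```bash
python3 -c "
from h import *
s=env.state();print(s['t'],s['qvel'].round(4));print(env.job_done())"
```

```text
13.9 [-0.0013 -0.0006 -0.0003 -0.0008  0.0005 -0.0019]
the job is handed in; nothing more can be done
None
```

I pushed the grey box fully home in the empty nest, then moved the arm to the −0.35 hole so the inspection head is over the box. I handed the job in at about 13.9 s of the 72 s; no verdict was reported.

- **Box:** I pushed it along the table with two finger contacts, straightening it on the way in. It met the end stop firmly, at about 24 N. The later pictures show it square against the stop.
- **Arm and plunger:** I gripped the knob, pulled it up 16 mm (about 10 N of spring pull), swung the arm, lowered the knob and let go.
- **Last checks:**
  - The head measured about 3 mm from the nest centre (the limit is 12 mm).
  - The knob's height in the side view matches the plunger being fully down.
  - The gripper was clear, with contact force near zero.
- **Disagreements:**
  - The box's length came out about 117 mm in the pictures instead of 120 mm. I put that down to its rounded edges.
  - The rig's position differed by up to about 3 mm between pictures, roughly what the camera calibration allows.
- **Not measured:** the other things on the table looked unmoved in the last pictures, but I did not measure their positions.

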